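# Start and hold a bench measurement

### The arm

A 6-joint arm with a two-finger parallel gripper is mounted at the origin on the work surface. World frame = base frame: x ahead of the robot, y to its left, z up, the work surface at z = 0. Lengths are in mm, angles in degrees, forces in N, time in s.
With the tool pointing down it reaches from about 350 to 850 mm from the base axis. Payload 8.1 kg.
Tool frame: the origin (TCP) lies midway between the tips of the shut fingers; the grasp point (between the pads) lies 19 mm behind it; x points along the fingers, y is the direction in which the jaws open and shut, and the axes are right-handed (so a half turn about x gives the same grasp; the last joint's range is limited). The gripper opens to 85 mm and grips with 20 to 120 N. Pads are 22 mm wide; open, the fingers measure 114 mm over their backs; the gripper's body (76 mm by 85 mm) begins 54 mm behind the grasp point. The pads swing forward as they close: fully open they stand 13 mm farther back than shut.
Start: joints at [66.211, 7.471, 85.268, -0, 87.261, -4.893], TCP at [194.291, 567.676, 231.292] pointing down, gripper open.
Joint ranges: [-169.43, 169.43], [-51.17, 129.36], [1.28, 143.12], [-76.62, 256.62], [0, 156.53], [-152.29, 152.29]. Speed limits (degrees/s): [136.94, 136.94, 159.86, 180, 180, 180].

### API

Orientations are given as [roll, pitch, yaw] about the fixed x, y, z axes, in that order (R = Rz(yaw) Ry(pitch) Rx(roll)).
In Python, from bench import sense, snapshot, hand_in gives the robot as it stands.
- The arm moves only by the tool drive_tool, never from a script. Its argument "deltas" is a list of rows, each a list of 7 numbers: the closure in counts, from 0 (fully open) to 255 (shut), then the shift along the tool's x, y, z in m, then the turn, a rotation vector about the tool's x, y, z in rad. A call has exactly 10 rows; each row is the pose to reach, as a shift and turn from the pose commanded when the call began, along the tool's axes at that moment; what a row does not reach only later rows make up. A row lasts 1/12 s, in which the tool goes at most 41.7 mm and 7.16 degrees, less where a joint would pass 70% of its speed; a pose out of reach is approached as far as the arm can. A call with a gripper value outside its range is refused whole. The fingers move at their own pace and stop on an object; "squeeze" is the grip in N (left out, the last holds). Time passes only in rows, so rows that repeat a pose let the fingers close, or fill a call up. It gives the time, the measured TCP pose, the force and the opening at its end, in the units of the state.
- sense(): the state, without advancing time (a new reading comes with each control period).
- snapshot(name): name is "scene" or "top"; returns a dict with "frame" (384x512x3 uint8, blue, green, red), "fx", "fy", "cx", "cy" (pixels), "rvec" (rotation vector, rad) and "tvec" (3), from world to camera coordinates, as OpenCV has them. Camera axes: x right, y down, z forward; pixel columns grow to the right and rows downward; lengths in mm; the calibration is good to about 2 mm. A picture is of the moment at which its call begins. There is no depth.
- hand_in(): hands the job in, once; it reports no verdict.
The state is a dict: "time": time; "joint_pos": joint angles; "qd": joint speeds; "joint_efforts": joint torques, N m; "tool_pos": TCP position; "tcp_rot": TCP orientation; "ft_force": force on the tool from outside, world axes, zero at the start; "wrist_torque": the same for the moment, N m; "finger_gap": finger opening in mm.
Only numpy, scipy, OpenCV 4.12 (cv2) and the standard library are available. Lean on these libraries where they do the work, as an engineer would, in place of code of your own. Each camera call takes 0.05 s, during which the arm holds its last target.

### The job

Start a measurement on the lab bench using pushes only: press the raised, white-barred end of the black rocker on the grey power box fully down to switch it on, then press the green key on the white console fully in so that it stays in, then press the red button on the small blue box fully down and finish while still holding it down. Leave the yellow and blue keys unpressed, keep the blue box where it stands, and do not pick up or disturb anything else.

Things in the scene. Friction and masses are not known exactly. Their poses are not given: they have to be found in the camera images.
- rocker_on_end (a point): Middle of the top of the white-barred half (30 mm wide, 26 mm long) of the V-shaped black rocker on the grey power box, 16 mm from the pivot; moves with it. Off: this half slopes up 0.36 rad and y points level from the pivot to the barred end. Pressed right down (about 3 N), it lies level, top 57 mm above the table, this point having sunk about 5 mm. It stays where left.
- rocker (a joint): angle of the rocker, rad: 0 = off (barred half up), 0.36 = fully on (barred half down)
- power_box_top (a point): centre of the top of the grey power box, 80 x 160 mm, 45 mm tall, fixed to the table; y runs along its length. The rocker's pivot lies 30 mm from here along +y, the barred half beyond it on the +y side.
- console_mid (a point): centre of the sloping panel of the white console, 36 mm above the table; fixed to the table. Panel 125 x 170 mm, slopes 0.2 rad, low edge at the console's -x side, y along the row of three keys (52 mm apart). The point's own axes are level.
- green_key_top (a point): centre of the top of the green square key (24 x 24 mm, standing 11 mm proud of the panel, top 43 mm above the table) at the +y end of the row; z points out of the panel, tilted 0.2 rad from vertical. A press of about 4 N pushes it in and it stays in (latching key).
- green_key (a joint): travel of the green key, m: 0 = out, 0.006 = fully in
- yellow_key_top (a point): centre of the top of the yellow key, same size, in the middle of the row; leave it alone
- yellow_key (a joint): travel of the yellow key, m: 0 = out, 0.006 = fully in; springs back
- blue_key_top (a point): centre of the top of the blue key, same size, at the -y end of the row; leave it alone
- blue_key (a joint): travel of the blue key, m: 0 = out, 0.006 = fully in; springs back
- sample_box_mid (a point): middle of the small blue die-cast box, 70 x 115 mm and 40 mm tall, on rubber feet, loose on the table (about 0.75 kg); y along its length; a steel connector sticks out 14 mm at each end
- red_button_top (a point): centre of the top of the round red button, 30 mm across, in a black housing on top of the blue box, 20 mm from the box's middle towards the box's -y end; springs back when released, fully down takes 4 N. It travels straight down; top 62 mm above the table when up, the housing's rim (46 mm across) 52 mm.
- red_button (a joint): travel of the red button, m: 0 = up, 0.006 = fully down
- weight_mid (a point): brass laboratory weight, 34 mm across, 48 mm tall, standing; loose bystander; point at its centre
- spool_mid (a point): grey plastic spool, 52 mm across, 40 mm tall, standing; loose bystander; point at its centre
- mug_mid (a point): white mug, 76 mm across, 85 mm tall; loose bystander; point at its centre
- bottle_mid (a point): small amber bottle, 48 mm across, 110 mm tall; loose bystander; point at its centre
- meter_mid (a point): yellow hand multimeter lying flat, 150 x 75 x 32 mm, with a dial rising to 39 mm; loose bystander; point at its centre
- attenuator_mid (a point): slim steel cylinder with a brass end, 20 mm across, 52 mm tall, standing; loose bystander; point at its centre
- screwdriver_grip (a point): screwdriver lying on the table; loose bystander; point on its handle
There are look-alikes about, which are no part of the job. Of the things that look like the part that bears sample_box_mid, the smaller one is meant. What is shaped like the part that bears rocker_on_end but pink is not meant.

How it is judged:
By the outcome, as a careful person would: the job done as asked, in the order asked, and still so for the second after the job is handed in, while the arm keeps its last pose, push and grip.
It also fails if it takes over 48 s, if anything falls off the work surface, if the arm or the gripper's body presses on something with over 40 N, if the wrist force passes 120 N, or if a joint passes its speed limit or range.

## Working session

There is one attempt and no reset: what is moved stays moved. The work goes in short steps, Python scripts to look and compute and a tool call to move; the robot and the scene stay as the last step left them, time stands still between calls to the robot, and variables do not carry over. Pictures are saved under pics/ and viewed, and the job is handed in when it is done.

Besides the shell and the picture viewer there is one more tool, called after "Request:" as name(argument=value, ...), one argument or row to a line, values as JSON. drive_tool: Moves the arm, as the interface text tells. Its arguments: {"type":"object","properties":{"deltas":{"type":"array","items":{"type":"array","items":{"type":"number"}}},"squeeze":{"type":"number"}},"required":["deltas"]}

```bash
ls; mkdir -p pics; python3 - <<'E'
from bench import sense, snapshot
import cv2,pickle
print(sense())
d={}
for n in ("scene","top"):
    s=snapshot(n); d[n]=s; cv2.imwrite(f"pics/{n}0.png",cv2.resize(s["frame"],(800,600),interpolation=cv2.INTER_CUBIC)); print(n,{k:v for k,v in s.items() if k!="frame"})
pickle.dump(d,open("s0.pkl","wb"))
E
```

```text
pics
{'time': 0.0, 'joint_pos': array([ 6.62102216e+01,  7.51573769e+00,  8.53301700e+01, -9.88638952e-04,
        8.72603842e+01, -4.89250033e+00]), 'qd': array([ 0.0038992 , -0.08302383,  0.00063178, -0.10536878,  0.04981089,
       -0.05227842]), 'joint_efforts': array([ 1.25915329e-03, -5.69421566e+01, -5.00538754e+01, -3.71384558e-04,
        1.50290842e-02,  9.82346705e-06]), 'tool_pos': array([194.08010668, 567.16243671, 230.22932103]), 'tcp_rot': array([ -94.3602546 ,   89.89370356, -113.25748447]), 'ft_force': array([ 0.36537155, -0.62343641,  0.39874951]), 'wrist_torque': array([-0.01038267,  0.02747692,  0.00698105]), 'finger_gap': 85.35394600102386}
scene {'fx': 384.42268332622166, 'fy': 384.42268332622166, 'cx': 252.79543804412418, 'cy': 192.5734922451501, 'rvec': array([ 2.04784889,  1.31404757, -0.53024177]), 'tvec': array([-240.52339546, -305.48090308, 1549.3380548 ])}
top {'fx': 376.6522567125061, 'fy': 376.6522567125061, 'cx': 256.35629625551303, 'cy': 191.79754529120325, 'rvec': array([ 2.13947477, -2.1015811 ,  0.18021766]), 'tvec': array([   2.28787995,  529.96947865, 1200.28806919])}
```

View pics/scene0.png

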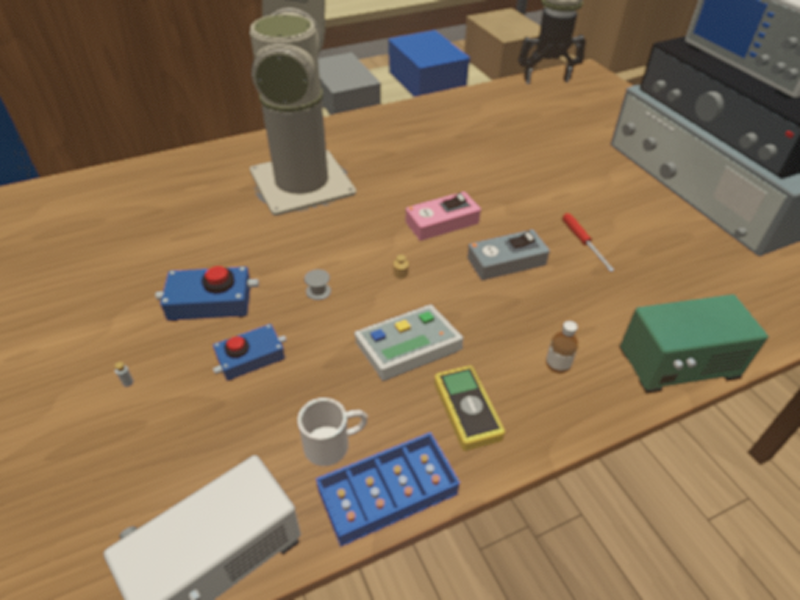

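View pics/top0.png

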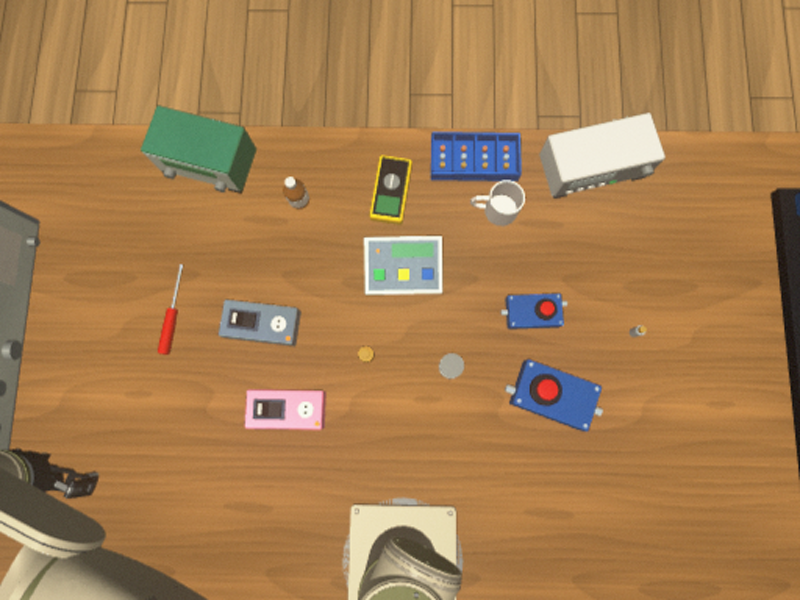

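Both views (800x600 pixels). 
- Rocker candidates: grey box at top (258,322), pink box at (285,408). I choose grey.
- Blue-box candidates: small at (535,310), large at (555,395). I choose the smaller one.
- Green key candidates: key at (379,274) and the green display at (413,250). I choose the square key.

Next I check these in close crops.

```bash
python3 - <<'E'
import pickle,cv2,numpy as np
d=pickle.load(open("s0.pkl","rb"))
t=d["top"]["frame"]
def crop(x0,y0,x1,y1,f): return cv2.resize(t[y0:y1,x0:x1],None,fx=f,fy=f,interpolation=cv2.INTER_CUBIC)
a=crop(135,185,195,225,6)  # power
b=crop(228,147,288,192,6)
c=crop(315,180,375,220,6)
H=max(x.shape[0] for x in(a,b,c))
cv2.imwrite("pics/c1.png",np.vstack([np.hstack([a,crop(228,147,288,187,6)]),np.hstack([c,0*c])]))
E
```

```text
(no output)
```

View pics/c1.png

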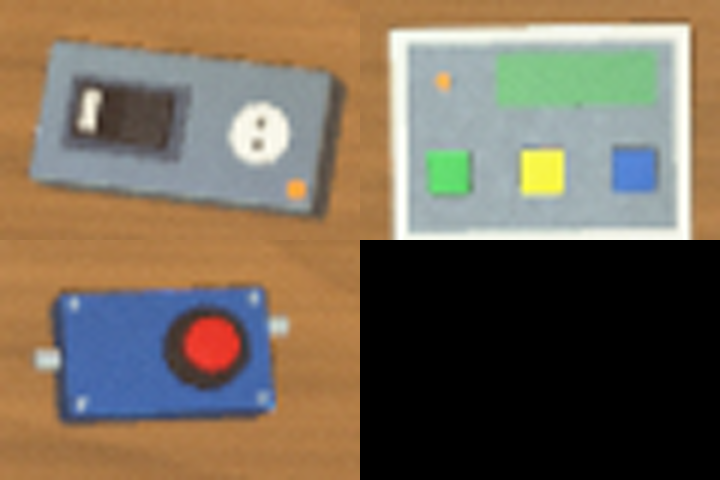

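```bash
cat > h.py <<'E'
import cv2,numpy as np
def cam(s):
    K=np.array([[s["fx"],0,s["cx"]],[0,s["fy"],s["cy"]],[0,0,1.]]); R=cv2.Rodrigues(s["rvec"])[0]; return K,R,np.asarray(s["tvec"],float)
def ray(s,uv,z):
    K,R,t=cam(s); d=R.T@np.linalg.inv(K)@np.array([uv[0],uv[1],1.]); c=-R.T@t
    return c+d*(z-c[2])/d[2]
def proj(s,p):
    K,R,t=cam(s); q=K@(R@np.asarray(p,float)+t); return q[:2]/q[2]
def blob(s,lo,hi,roi):
    x0,y0,x1,y1=roi
    h=cv2.cvtColor(s["frame"][y0:y1,x0:x1],cv2.COLOR_BGR2HSV)
    m=cv2.inRange(h,np.array(lo),np.array(hi)); n,l,st,c=cv2.connectedComponentsWithStats(m)
    i=1+np.argmax(st[1:,4]); ys,xs=np.where(l==i)
    cn=np.stack([xs,ys],1).astype(np.float32)
    return c[i]+[x0,y0],st[i,4],cv2.minAreaRect(cn+np.float32([x0,y0]))
E
python3 - <<'E'
import pickle
from h import *
d=pickle.load(open("s0.pkl","rb")); T=d["top"];S=d["scene"]
np.set_printoptions(precision=1,suppress=True)
k=.64
roi=lambda x0,y0,x1,y1:tuple(int(v*k) for v in (x0,y0,x1,y1))
def tri(a,b):
    P=[]
    for s in(T,S):
        K,R,t=cam(s);P.append(K@np.c_[R,t])
    X=cv2.triangulatePoints(P[0],P[1],np.array(a,float).reshape(2,1),np.array(b,float).reshape(2,1))[:,0]
    X=X[:3]/X[3]; return X,proj(T,X)-a,proj(S,X)-b
L={"green":((45,100,90),(80,255,255),(365,262,395,288),(415,305,440,326),43),
"yellow":((22,120,120),(35,255,255),(390,262,415,288),(392,316,415,335),43),
"bluek":((100,120,100),(125,255,255),(416,262,440,288),(367,325,390,343),43),
"red":((0,180,120),(8,255,255),(528,295,562,325),(220,332,250,358),62),
"bar":((0,0,150),(180,90,255),(226,308,245,330),(520,232,542,250),64),
"sock":((0,0,180),(180,60,255),(268,312,290,334),(478,242,505,260),45)}
for n,(lo,hi,r1,r2,z) in L.items():
    a=blob(T,lo,hi,roi(*r1)); b=blob(S,lo,hi,roi(*r2))
    print(n,a[0],a[1],b[0],b[1],"top ray",ray(T,a[0],z),"scene ray",ray(S,b[0],z),"tri",tri(a[0],b[0])[0])
# boxes
for n,lo,hi,r,z in(("power",(95,40,60),(120,130,190),(210,290,310,355),45),("box",(105,130,60),(125,255,255),(498,285,575,335),40)):
    a=blob(T,lo,hi,roi(*r)); pts=cv2.boxPoints(a[2]); print(n,a,[ray(T,p,z)[:2] for p in pts])
E
```

```text
green [242.2 174.9] 46 [272.5 202.8] 30 top ray [587.8  60.5  43. ] scene ray [590.1  58.1  43. ] tri [588.2  59.9  40.4]
yellow [258. 175.] 49 [257.2 208.4] 41 top ray [588.2   7.4  43. ] scene ray [591.9   6.2  43. ] tri [589.1   7.5  39.6]
bluek [273.1 174.9] 48 [241.3 213.9] 28 top ray [589.3 -43.1  43. ] scene ray [592.  -45.5  43. ] tri [589.8 -43.9  39.9]
red [349.9 196.9] 66 [150.4 219.8] 48 top ray [ 515.4 -293.8   62. ] scene ray [ 521.1 -294.7   62. ] tri [ 516.4 -294.7   57. ]
bar [144.9 203.4] 29 [338.3 150.7] 12 top ray [482.4 374.6  64. ] scene ray [484.2 360.6  64. ] tri [480.3 370.7  59.3]
sock [177.7 206.8] 82 [313.4 160.4] 49 top ray [475.6 271.   45. ] scene ray [474.5 270.9  45. ] tri [475.4 270.5  45.9]
power (array([150., 214.]), np.int32(1), ((150.0, 214.0), (0.0, 0.0), 0.0)) [array([450.1, 361.2]), array([450.1, 361.2]), array([450.1, 361.2]), array([450.1, 361.2])]
box (array([339.7, 198.9]), np.int32(442), ((342.5, 198.5), (19.0, 33.0), 90.0)) [array([ 544.8, -220.2]), array([ 546.6, -330. ]), array([ 482.7, -328. ]), array([ 480.8, -219.3])]
```

```bash
python3 - <<'E'
import pickle
from h import *
np.set_printoptions(precision=1,suppress=True)
d=pickle.load(open("s0.pkl","rb")); T=d["top"];S=d["scene"]
a=blob(T,(0,0,190),(180,60,255),(146,196,156,210)); print("bar",a[0],a[1],[ray(T,a[0],z) for z in(60,65)])
C=[(144.2,191.7),(190.3,197),(187.8,220.5),(140.3,215)]
P=np.array([ray(T,(x-.4,y-.4),45)[:2] for x,y in C]); print(P,"mid",P.mean(0), P[0]-P[1],P[3]-P[2],P[0]-P[3],P[1]-P[2])
# rocker black extents
h=cv2.cvtColor(T["frame"],cv2.COLOR_BGR2GRAY)[194:214,142:170]; print(h)
f=S["frame"][140:185,295:360]; g=T["frame"][185:225,135:195]
cv2.imwrite("pics/c2.png",cv2.resize(f,None,fx=12,fy=12,interpolation=cv2.INTER_CUBIC))
E
```

```text
bar [149.4 202.9] 12 [array([484.8, 361.2,  60. ]), array([484. , 359.7,  65. ])]
[[525.8 387.3]
 [510.5 232.3]
 [432.1 236.5]
 [447.5 394.5]] mid [479.  312.6] [ 15.3 155. ] [ 15.4 157.9] [78.3 -7.2] [78.4 -4.2]
[[128 143 157 158 155 153 153 155 156 154 154 158 156 156 153 150 152 151
  150 146 142 143 144 133 137 148 130 127]
 [124 150 159 154 155 152 152 157 155 155 155 156 153 155 156 157 155 152
  155 154 150 154 150 151 150 153 145 146]
 [116 157 156 155 154 152 151 153 157 155 152 155 154 156 154 156 153 152
  153 154 152 153 151 151 151 152 151 150]
 [128 156 155 155 151 131 130 128 127 139 145 145 146 153 152 153 153 154
  150 152 152 152 155 150 153 152 152 151]
 [135 155 154 156 149 102  96  88  99 105 117 118 116 123 130 131 130 139
  143 144 148 155 151 151 152 152 152 151]
 [137 156 156 152 140 100  79  88  93  70  77  76  83  81  92  98  97 111
  119 117 118 120 122 129 124 152 149 149]
 [143 155 153 151 136  99  90 174 203 154  59  61  59  63  70  74  77  88
   84  85  84  84 104 110 118 151 152 150]
 [150 155 152 152 128  98 107 222 226 180  57  57  60  62  71  71  7
[... 753 characters left out ...]
152 156 149 117 104  98  94  95  88  81  78  72  77  71  68  71  78  78
   78  77  63 102 107 121 155 149 153 151]
 [154 152 149 128 112 110  98 102 100  98  98  97  99  96  97  92  87  87
   84  70  75 106 108 137 149 152 153 154]
 [154 153 150 145 142 142 140 140 131 131 130 121 110 112 114 105  99 100
   99  97 100 105 111 136 153 154 152 153]
 [153 153 152 154 154 154 154 152 153 149 150 145 142 145 147 138 126 130
  126 119 107 113 111 145 150 150 151 152]
 [154 153 154 155 155 155 156 152 153 153 153 150 151 152 152 152 146 149
  147 143 139 144 143 154 150 150 151 151]
 [154 152 151 155 153 155 155 152 155 154 152 149 148 151 151 149 152 152
  151 154 150 149 149 152 151 151 150 152]]
```

View pics/c2.png

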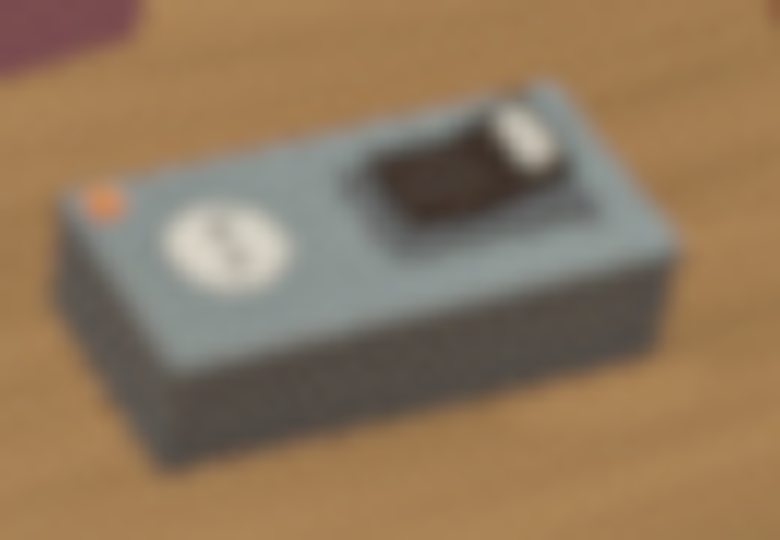

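```bash
cat > mv.py <<'E'
import numpy as np, json,os
from scipy.spatial.transform import Rotation as Ro
np.set_printoptions(precision=4,suppress=True)
def R0():
    from bench import sense
    s=sense(); return Ro.from_euler("xyz",s["tcp_rot"],degrees=True).as_matrix(),s
def des(ydir,tilt_axis=None,ang=0):
    y=np.array([ydir[0],ydir[1],0.]);y/=np.linalg.norm(y); x=np.array([0,0,-1.]); M=np.stack([x,y,np.cross(x,y)],1)
    if tilt_axis is not None: M=Ro.from_rotvec(np.array(tilt_axis)*ang).as_matrix()@M
    return M
def delta(R,p,Rd,pd): return R.T@(np.array(pd)-p)/1000, Ro.from_matrix(R.T@Rd).as_rotvec()
E
python3 - <<'E'
from mv import *
R,s=R0(); print(R)
p=np.array([194.291,567.676,231.292])
# clean commanded: x axis exactly down
Rc=des(R[:2,1]); print(Rc)
for sg in(1,-1): print(sg,delta(Rc,p,des((sg*.995,-sg*.098)),(483.7,359.5,130)))
print(s["joint_pos"])
E
```

```text
[[-0.0007  0.3239  0.9461]
 [-0.0016  0.9461 -0.3239]
 [-1.     -0.0017 -0.0002]]
[[ 0.      0.3239  0.9461]
 [ 0.      0.9461 -0.3239]
 [-1.      0.      0.    ]]
1 (array([ 0.1013, -0.1032,  0.3412]), array([1.3391, 0.    , 0.    ]))
-1 (array([ 0.1013, -0.1032,  0.3412]), array([-1.8024, -0.    , -0.    ]))
[66.2103  7.5138 85.3247  0.0002 87.261  -4.8921]
```

Request:
drive_tool(
  deltas=[
    [255, 0.005, -0.005, 0.017, 0.1, 0, 0],
    [255, 0.01, -0.01, 0.034, 0.2, 0, 0],
    [255, 0.015, -0.015, 0.051, 0.3, 0, 0],
    [255, 0.02, -0.02, 0.068, 0.4, 0, 0],
    [255, 0.025, -0.025, 0.085, 0.5, 0, 0],
    [255, 0.03, -0.03, 0.102, 0.6, 0, 0],
    [255, 0.035, -0.035, 0.119, 0.7, 0, 0],
    [255, 0.04, -0.04, 0.136, 0.8, 0, 0],
    [255, 0.045, -0.045, 0.153, 0.9, 0, 0],
    [255, 0.05, -0.05, 0.17, 1.0, 0, 0],
  ],
  squeeze=20,
)

```text
time: 0.93
tool_pos: [339.4, 464.5, 180.5]
tcp_rot: [-53.9, 89.9, -130.4]
ft_force: [0.9, -0.1, 0.1]
finger_gap: -0.4
```

```bash
python3 - <<'E'
from mv import *
R,s=R0(); print(R,s["tool_pos"],s["joint_pos"],s["ft_force"],s["finger_gap"])
p=np.array([194.291,567.676,231.292]); Ri=des((.3239,.9461))
p2=p+Ri@np.array([50,-50,170]); R2=Ri@Ro.from_rotvec([1,0,0]).as_matrix(); print(p2,R2)
print(delta(R2,p2,des((.995,-.098)),(483.7,359.5,100)))
E
```

```text
[[-0.0006  0.9723  0.2338]
 [-0.0007  0.2338 -0.9723]
 [-1.     -0.0008  0.0006]] [339.3615 464.4638 180.4932] [48.7402  5.3551 92.8869 -0.0008 81.8131 35.2166] [ 0.8558 -0.1369  0.1079] -0.3847234170137752
[338.9318 465.3088 181.292 ] [[ 0.      0.9711  0.2386]
 [ 0.      0.2386 -0.9711]
 [-1.      0.      0.    ]]
(array([0.0813, 0.1153, 0.1373]), array([0.3391, 0.    , 0.    ]))
```

Request:
drive_tool(
  deltas=[
    [255, 0.008, 0.013, 0.015, 0.04, 0, 0],
    [255, 0.016, 0.026, 0.03, 0.08, 0, 0],
    [255, 0.024, 0.039, 0.045, 0.12, 0, 0],
    [255, 0.032, 0.052, 0.06, 0.16, 0, 0],
    [255, 0.04, 0.065, 0.076, 0.2, 0, 0],
    [255, 0.05, 0.078, 0.092, 0.24, 0, 0],
    [255, 0.06, 0.091, 0.108, 0.28, 0, 0],
    [255, 0.07, 0.104, 0.124, 0.32, 0, 0],
    [255, 0.08, 0.115, 0.137, 0.34, 0, 0],
    [255, 0.08, 0.115, 0.137, 0.34, 0, 0],
  ],
)

```text
time: 1.77
tool_pos: [484.1, 356.6, 98.3]
tcp_rot: [-36.4, 89.8, -132.3]
ft_force: [-0.4, -0.8, -0.8]
finger_gap: 0.3
```

```bash
python3 - <<'E'
from mv import *
from bench import snapshot
import cv2
R,s=R0(); print(R,s["tool_pos"],s["ft_force"],s["finger_gap"])
a=snapshot("top")["frame"]; b=snapshot("scene")["frame"]
f=lambda im:cv2.resize(im,(400,400),interpolation=cv2.INTER_CUBIC)
cv2.imwrite("pics/r1.png",np.hstack([f(a[160:240,120:200]),f(b[100:180,290:370])]))
E
```

```text
[[-0.0027  0.9947 -0.1025]
 [-0.003  -0.1025 -0.9947]
 [-1.     -0.0024  0.0033]] [484.0967 356.6412  98.2984] [-0.3876 -0.7676 -0.7916] 0.30569172763118396
```

View pics/r1.png

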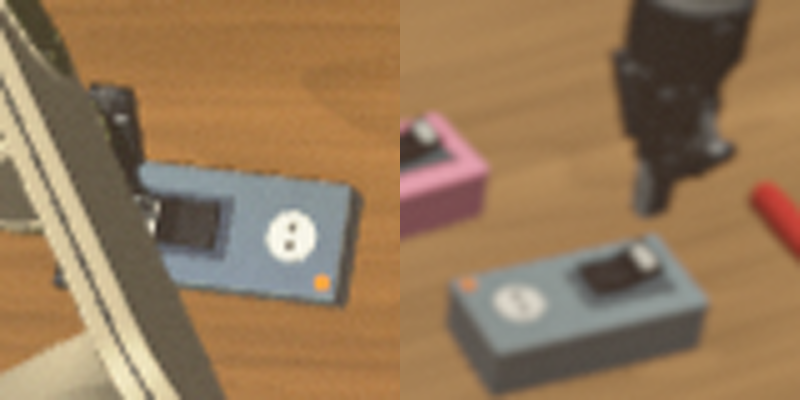

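The crop shows the shut tip above the barred end of the grey box's rocker (bar at about (645,258) right, (148,215) left). The tip needs about 3 mm more toward +y.

Request:
drive_tool(
  deltas=[
    [255, 0.003, 0, -0.001, 0, 0, 0],
    [255, 0.006, 0, -0.002, 0, 0, 0],
    [255, 0.01, 0, -0.003, 0, 0, 0],
    [255, 0.014, 0, -0.003, 0, 0, 0],
    [255, 0.018, 0, -0.003, 0, 0, 0],
    [255, 0.022, 0, -0.003, 0, 0, 0],
    [255, 0.025, 0, -0.003, 0, 0, 0],
    [255, 0.027, 0, -0.003, 0, 0, 0],
    [255, 0.028, 0, -0.003, 0, 0, 0],
    [255, 0.028, 0, -0.003, 0, 0, 0],
  ],
)

```text
time: 2.7
tool_pos: [483.5, 362.6, 73.0]
tcp_rot: [-52.2, 90.0, -147.9]
ft_force: [0.9, -0.3, 0.2]
finger_gap: -0.1
```

Request:
drive_tool(
  deltas=[
    [255, 0.002, 0, 0.002, 0, 0, 0],
    [255, 0.004, 0, 0.002, 0, 0, 0],
    [255, 0.006, 0, 0.002, 0, 0, 0],
    [255, 0.008, 0, 0.002, 0, 0, 0],
    [255, 0.01, 0, 0.002, 0, 0, 0],
    [255, 0.012, 0, 0.002, 0, 0, 0],
    [255, 0.013, 0, 0.002, 0, 0, 0],
    [255, 0.014, 0, 0.002, 0, 0, 0],
    [255, 0.015, 0, 0.002, 0, 0, 0],
    [255, 0.015, 0, 0.002, 0, 0, 0],
  ],
)

```text
time: 3.53
tool_pos: [483.5, 360.6, 58.1]
tcp_rot: [48.1, 90.0, -47.6]
ft_force: [1.3, 2.5, 2.5]
finger_gap: 0.3
```

Request:
drive_tool(
  deltas=[
    [255, 0.001, 0, 0, 0, 0, 0],
    [255, 0.001, 0, 0, 0, 0, 0],
    [255, 0.002, 0, 0, 0, 0, 0],
    [255, 0.002, 0, 0, 0, 0, 0],
    [255, 0.003, 0, 0, 0, 0, 0],
    [255, 0.003, 0, 0, 0, 0, 0],
    [255, 0.004, 0, 0, 0, 0, 0],
    [255, 0.004, 0, 0, 0, 0, 0],
    [255, 0.004, 0, 0, 0, 0, 0],
    [255, 0.004, 0, 0, 0, 0, 0],
  ],
)

```text
time: 4.37
tool_pos: [483.7, 360.8, 56.8]
tcp_rot: [95.6, 90.0, -0.1]
ft_force: [-8.0, -4.0, 21.7]
finger_gap: -0.0
```

Request:
drive_tool(
  deltas=[
    [255, -0.008, 0, 0, 0, 0, 0],
    [255, -0.02, 0, 0, 0, 0, 0],
    [255, -0.035, 0, 0, 0, 0, 0],
    [255, -0.05, 0, 0, 0, 0, 0],
    [255, -0.06, 0, 0, 0, 0, 0],
    [255, -0.06, 0.01, 0.02, 0, 0, 0],
    [255, -0.06, 0.02, 0.045, 0, 0, 0],
    [255, -0.06, 0.03, 0.07, 0, 0, 0],
    [255, -0.06, 0.04, 0.095, 0, 0, 0],
    [255, -0.06, 0.04, 0.1, 0, 0, 0],
  ],
)

```text
time: 5.2
tool_pos: [514.3, 253.5, 114.2]
tcp_rot: [0.7, 89.9, -95.1]
ft_force: [-0.3, -0.5, 0.0]
finger_gap: 0.2
```

```bash
python3 - <<'E'
from mv import *
from bench import snapshot
import cv2
R,s=R0(); print(R,s["tool_pos"],s["ft_force"])
a=snapshot("top")["frame"]; b=snapshot("scene")["frame"]
f=lambda im:cv2.resize(im,(400,400),interpolation=cv2.INTER_CUBIC)
cv2.imwrite("pics/r2.png",np.hstack([f(a[180:230,130:200]),f(b[130:190,290:360])]))
Rd=des((1,0.012),(0,1,0),-.2); n=-Rd[:,0]; print(n)
print(delta(R,s["tool_pos"],Rd,np.array([589,59.5,43])+40*n))
E
```

```text
[[-0.0002  0.9949 -0.1012]
 [-0.002  -0.1012 -0.9949]
 [-1.      0.      0.002 ]] [514.2612 253.4871 114.1646] [-0.3397 -0.5244  0.0035]
[-0.1987 -0.      0.9801]
(array([0.0323, 0.0861, 0.1862]), array([-0.1128,  0.011 ,  0.2   ]))
```

View pics/r2.png

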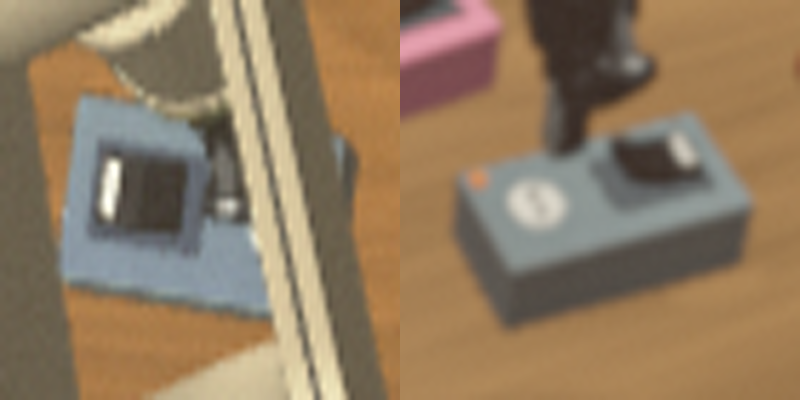

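The rocker has flipped: the barred end (112,188) is now level and the plain half is raised. Next is the green key, with the tool tilted to the panel.

Request:
drive_tool(
  deltas=[
    [255, 0.002, 0.009, 0.02, -0.01, 0, 0.02],
    [255, 0.004, 0.019, 0.041, -0.02, 0, 0.04],
    [255, 0.008, 0.029, 0.063, -0.035, 0, 0.07],
    [255, 0.012, 0.04, 0.086, -0.05, 0, 0.1],
    [255, 0.016, 0.051, 0.11, -0.065, 0, 0.13],
    [255, 0.02, 0.062, 0.134, -0.08, 0, 0.16],
    [255, 0.025, 0.073, 0.158, -0.1, 0, 0.19],
    [255, 0.029, 0.081, 0.175, -0.112, 0.01, 0.2],
    [255, 0.032, 0.086, 0.186, -0.112, 0.01, 0.2],
    [255, 0.032, 0.086, 0.186, -0.112, 0.01, 0.2],
  ],
)

```text
time: 6.13
tool_pos: [580.4, 62.7, 81.6]
tcp_rot: [89.6, 78.6, 0.3]
ft_force: [-0.1, 0.6, 0.0]
finger_gap: 0.1
```

Request:
drive_tool(
  deltas=[
    [255, 0.001, 0, 0, 0, 0, 0],
    [255, 0.003, 0, 0, 0, 0, 0],
    [255, 0.005, 0, 0, 0, 0, 0],
    [255, 0.008, 0, 0, 0, 0, 0],
    [255, 0.011, 0, 0, 0, 0, 0],
    [255, 0.014, 0, 0, 0, 0, 0],
    [255, 0.017, 0, 0, 0, 0, 0],
    [255, 0.019, 0, 0, 0, 0, 0],
    [255, 0.02, 0, 0, 0, 0, 0],
    [255, 0.02, 0, 0, 0, 0, 0],
  ],
)

```text
time: 6.97
tool_pos: [584.3, 63.7, 62.3]
tcp_rot: [89.6, 78.6, 0.4]
ft_force: [-0.1, -0.4, 0.8]
finger_gap: 0.0
```

```bash
python3 - <<'E'
from mv import *
from bench import snapshot
import cv2
R,s=R0(); print(R,s["tool_pos"],s["ft_force"])
a=snapshot("top")["frame"]; b=snapshot("scene")["frame"]
f=lambda im:cv2.resize(im,(400,400),interpolation=cv2.INTER_CUBIC)
cv2.imwrite("pics/g1.png",np.hstack([f(a[145:195,225:295]),f(b[170:230,220:290])]))
Rd=des((1,0.012),(0,1,0),-.2); n=-Rd[:,0]
print(delta(R,s["tool_pos"],Rd,np.array([589,59.5,43])))
E
```

```text
[[ 0.1982  0.9801  0.0132]
 [ 0.0014  0.0131 -0.9999]
 [-0.9802  0.1982  0.0012]] [584.2787  63.6524  62.2633] [-0.1287 -0.4435  0.757 ]
(array([0.0198, 0.0008, 0.0042]), array([ 0.0011, -0.0014,  0.0005]))
```

View pics/g1.png

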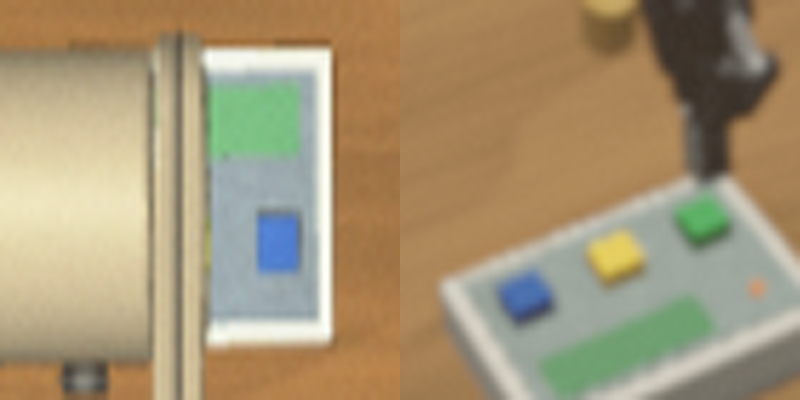

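The tip (708,165) is above the green key (703,218) and about 4 mm too far toward +y. I correct that while descending.

Request:
drive_tool(
  deltas=[
    [255, 0.001, 0, 0.002, 0, 0, 0],
    [255, 0.002, 0, 0.004, 0, 0, 0],
    [255, 0.004, 0, 0.004, 0, 0, 0],
    [255, 0.006, 0, 0.004, 0, 0, 0],
    [255, 0.009, 0, 0.004, 0, 0, 0],
    [255, 0.012, 0, 0.004, 0, 0, 0],
    [255, 0.014, 0, 0.004, 0, 0, 0],
    [255, 0.016, 0, 0.004, 0, 0, 0],
    [255, 0.017, 0, 0.004, 0, 0, 0],
    [255, 0.017, 0, 0.004, 0, 0, 0],
  ],
)

```text
time: 7.9
tool_pos: [587.7, 59.8, 45.6]
tcp_rot: [89.6, 78.6, 0.4]
ft_force: [-0.0, -0.1, -0.4]
finger_gap: 0.1
```

Request:
drive_tool(
  deltas=[
    [255, 0.001, 0, 0, 0, 0, 0],
    [255, 0.002, 0, 0, 0, 0, 0],
    [255, 0.003, 0, 0, 0, 0, 0],
    [255, 0.004, 0, 0, 0, 0, 0],
    [255, 0.005, 0, 0, 0, 0, 0],
    [255, 0.006, 0, 0, 0, 0, 0],
    [255, 0.007, 0, 0, 0, 0, 0],
    [255, 0.008, 0, 0, 0, 0, 0],
    [255, 0.008, 0, 0, 0, 0, 0],
    [255, 0.008, 0, 0, 0, 0, 0],
  ],
)

```text
time: 8.73
tool_pos: [589.6, 59.8, 38.1]
tcp_rot: [89.7, 78.5, 0.4]
ft_force: [-0.0, -0.0, 0.4]
finger_gap: -0.2
```

Request:
drive_tool(
  deltas=[
    [255, 0.0005, 0, 0, 0, 0, 0],
    [255, 0.001, 0, 0, 0, 0, 0],
    [255, 0.0015, 0, 0, 0, 0, 0],
    [255, 0.002, 0, 0, 0, 0, 0],
    [255, 0.0025, 0, 0, 0, 0, 0],
    [255, 0.003, 0, 0, 0, 0, 0],
    [255, 0.003, 0, 0, 0, 0, 0],
    [255, 0.003, 0, 0, 0, 0, 0],
    [255, 0.003, 0, 0, 0, 0, 0],
    [255, 0.003, 0, 0, 0, 0, 0],
  ],
)

```text
time: 9.57
tool_pos: [590.1, 59.8, 37.1]
tcp_rot: [89.6, 78.6, 0.4]
ft_force: [-15.4, -1.9, 24.0]
finger_gap: -0.0
```

```bash
python3 - <<'E'
from mv import *
from bench import snapshot
import cv2
R,s=R0(); print(s["tool_pos"],s["ft_force"])
b=snapshot("scene")["frame"]
cv2.imwrite("pics/g2.png",cv2.resize(b[170:230,220:290],(700,600),interpolation=cv2.INTER_CUBIC))
E
```

```text
[590.0705  59.7671  37.1054] [-15.3777  -1.8825  24.0162]
```

View pics/g2.png

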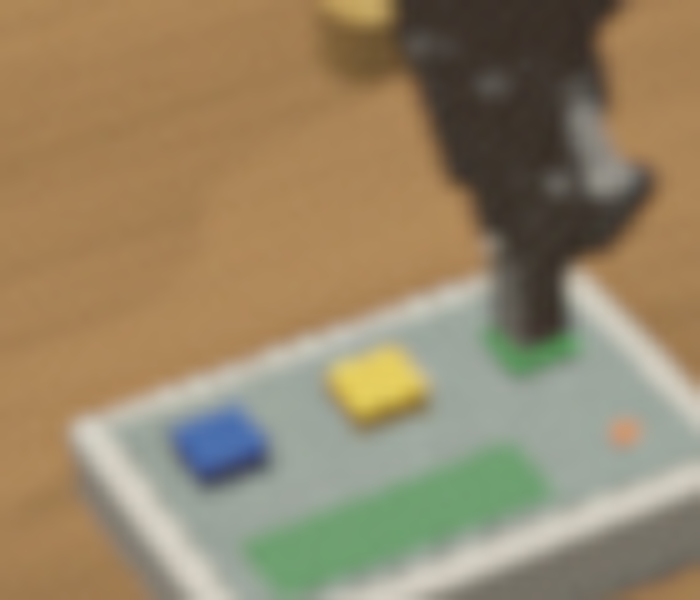

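The TCP is at 37.1 mm with a hard stop at about 28 N. The picture shows green (530,345) flush-in, with yellow (378,385) and blue (220,445) still proud. I retract next.

Request:
drive_tool(
  deltas=[
    [255, -0.006, 0, 0, 0, 0, 0],
    [255, -0.015, 0, 0, 0, 0, 0],
    [255, -0.03, 0, 0, 0, 0, 0],
    [255, -0.045, 0, 0, 0, 0, -0.02],
    [255, -0.06, 0, 0.01, 0, 0, -0.04],
    [255, -0.07, 0, 0.03, 0, 0, -0.08],
    [255, -0.075, 0, 0.055, 0, 0, -0.12],
    [255, -0.075, 0, 0.08, 0, 0, -0.16],
    [255, -0.075, 0, 0.1, 0, 0, -0.2],
    [255, -0.075, 0, 0.1, 0, 0, -0.2],
  ],
)

```text
time: 10.45
tool_pos: [577.3, -44.1, 109.5]
tcp_rot: [-18.0, 89.8, -107.4]
ft_force: [1.3, 0.3, 0.1]
finger_gap: -0.6
```

```bash
python3 - <<'E'
from mv import *
from bench import snapshot
import cv2
R,s=R0(); print(R,s["tool_pos"],s["ft_force"])
b=snapshot("scene")["frame"]
cv2.imwrite("pics/g3.png",cv2.resize(b[170:230,220:290],(700,600),interpolation=cv2.INTER_CUBIC))
print(delta(R,s["tool_pos"],des((1,0)),(516.5,-294,95)))
E
```

```text
[[-0.0009  0.9999  0.0105]
 [-0.0028  0.0105 -0.9999]
 [-1.     -0.0009  0.0028]] [577.3061 -44.0698 109.5044] [1.3322 0.2693 0.0709]
(array([ 0.0153, -0.0634,  0.2492]), array([0.0105, 0.0028, 0.0009]))
```

View pics/g3.png

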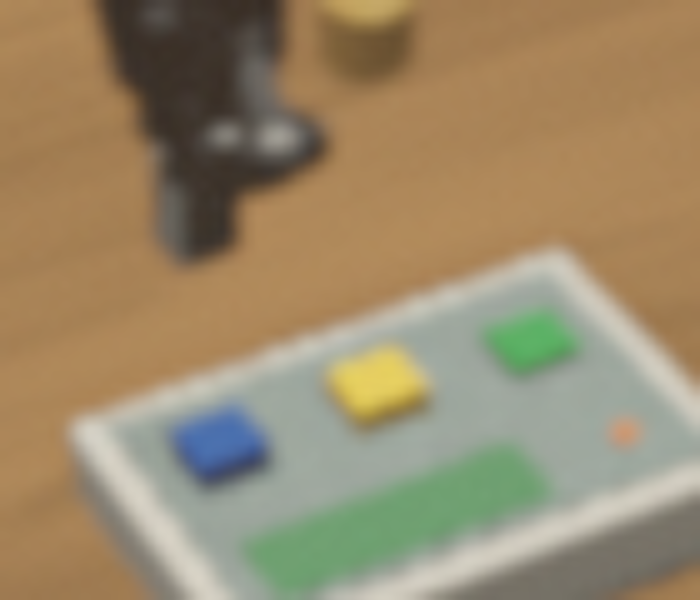

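The green key (530,340) stayed in. It is lower than the yellow and blue keys, which remain up. Next is the red button.

Request:
drive_tool(
  deltas=[
    [255, 0, -0.006, 0.025, 0, 0, 0],
    [255, 0, -0.013, 0.053, 0, 0, 0],
    [255, 0, -0.02, 0.083, 0, 0, 0],
    [255, 0, -0.028, 0.113, 0, 0, 0],
    [255, 0, -0.036, 0.143, 0, 0, 0],
    [255, 0.003, -0.044, 0.173, 0, 0, 0],
    [255, 0.008, -0.052, 0.203, 0, 0, 0],
    [255, 0.012, -0.059, 0.23, 0.01, 0, 0],
    [255, 0.015, -0.063, 0.247, 0.01, 0, 0],
    [255, 0.015, -0.063, 0.247, 0.01, 0, 0],
  ],
)

```text
time: 11.33
tool_pos: [515.5, -290.4, 93.4]
tcp_rot: [-13.6, 89.9, -103.5]
ft_force: [0.2, 0.8, -0.4]
finger_gap: 0.0
```

Request:
drive_tool(
  deltas=[
    [255, 0.001, 0, 0, 0, 0, 0],
    [255, 0.003, 0, 0, 0, 0, 0],
    [255, 0.005, 0, 0, 0, 0, 0],
    [255, 0.008, 0, 0, 0, 0, 0],
    [255, 0.011, 0, 0, 0, 0, 0],
    [255, 0.014, 0, 0, 0, 0, 0],
    [255, 0.015, 0, 0, 0, 0, 0],
    [255, 0.015, 0, 0, 0, 0, 0],
    [255, 0.015, 0, 0, 0, 0, 0],
    [255, 0.015, 0, 0, 0, 0, 0],
  ],
)

```text
time: 12.17
tool_pos: [516.9, -288.3, 79.3]
tcp_rot: [14.7, 89.9, -75.1]
ft_force: [-0.1, -1.1, 0.0]
finger_gap: 0.1
```

```bash
python3 - <<'E'
from mv import *
from bench import snapshot
import cv2,pickle
R,s=R0(); print(R,s["tool_pos"],s["ft_force"])
T=snapshot("top");S=snapshot("scene"); pickle.dump({"top":T,"scene":S},open("s1.pkl","wb"))
a=T["frame"];b=S["frame"]
f=lambda im:cv2.resize(im,(400,400),interpolation=cv2.INTER_CUBIC)
cv2.imwrite("pics/b1.png",np.hstack([f(a[165:235,310:380]),f(b[180:250,130:200])]))
from h import proj
print("tip px scene",proj(S,s["tool_pos"]),"top",proj(T,s["tool_pos"]))
print(delta(R,s["tool_pos"],des((1,0)),(516.5,-294,62)))
E
```

```text
[[ 0.0004  1.      0.0032]
 [-0.0014  0.0032 -1.    ]
 [-1.      0.0004  0.0014]] [ 516.9241 -288.3024   79.3388] [-0.1303 -1.0796  0.0339]
tip px scene [151.1285 213.9812] top [349.4312 195.553 ]
(array([ 0.0173, -0.0004,  0.0057]), array([ 0.0032,  0.0014, -0.0004]))
```

View pics/b1.png

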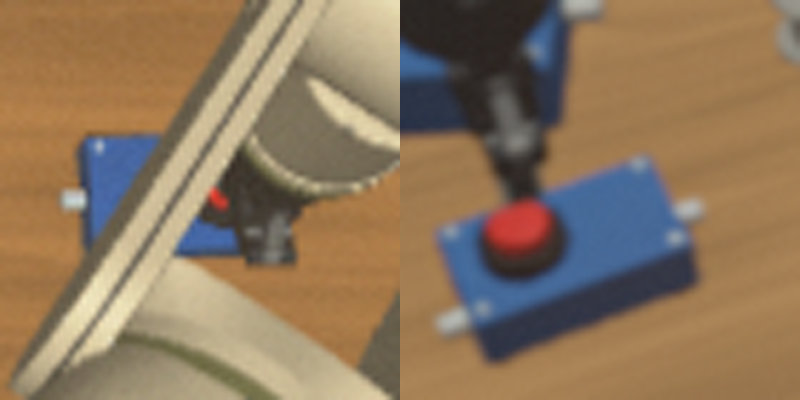

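The tip (523,195) is above the red button (518,225). I shift 6 mm toward -y and then go down.

Request:
drive_tool(
  deltas=[
    [255, 0, 0, 0.003, 0, 0, 0],
    [255, 0.001, 0, 0.006, 0, 0, 0],
    [255, 0.003, 0, 0.006, 0, 0, 0],
    [255, 0.005, 0, 0.006, 0, 0, 0],
    [255, 0.008, 0, 0.006, 0, 0, 0],
    [255, 0.011, 0, 0.006, 0, 0, 0],
    [255, 0.013, 0, 0.006, 0, 0, 0],
    [255, 0.014, 0, 0.006, 0, 0, 0],
    [255, 0.015, 0, 0.006, 0, 0, 0],
    [255, 0.015, 0, 0.006, 0, 0, 0],
  ],
)

```text
time: 13.1
tool_pos: [516.7, -294.1, 63.9]
tcp_rot: [-12.7, 89.9, -102.5]
ft_force: [0.8, 0.6, -0.2]
finger_gap: 0.5
```

Request:
drive_tool(
  deltas=[
    [255, 0.001, 0, 0, 0, 0, 0],
    [255, 0.002, 0, 0, 0, 0, 0],
    [255, 0.003, 0, 0, 0, 0, 0],
    [255, 0.004, 0, 0, 0, 0, 0],
    [255, 0.005, 0, 0, 0, 0, 0],
    [255, 0.006, 0, 0, 0, 0, 0],
    [255, 0.007, 0, 0, 0, 0, 0],
    [255, 0.007, 0, 0, 0, 0, 0],
    [255, 0.007, 0, 0, 0, 0, 0],
    [255, 0.007, 0, 0, 0, 0, 0],
  ],
)

```text
time: 13.93
tool_pos: [517.0, -294.3, 57.4]
tcp_rot: [18.9, 89.9, -71.0]
ft_force: [0.3, 1.3, 3.1]
finger_gap: -0.2
```

Request:
drive_tool(
  deltas=[
    [255, 0.0005, 0, 0, 0, 0, 0],
    [255, 0.001, 0, 0, 0, 0, 0],
    [255, 0.0015, 0, 0, 0, 0, 0],
    [255, 0.002, 0, 0, 0, 0, 0],
    [255, 0.0025, 0, 0, 0, 0, 0],
    [255, 0.003, 0, 0, 0, 0, 0],
    [255, 0.003, 0, 0, 0, 0, 0],
    [255, 0.003, 0, 0, 0, 0, 0],
    [255, 0.003, 0, 0, 0, 0, 0],
    [255, 0.003, 0, 0, 0, 0, 0],
  ],
)

```text
time: 14.77
tool_pos: [517.2, -294.4, 55.8]
tcp_rot: [24.0, 89.9, -65.8]
ft_force: [-5.1, 3.9, 16.0]
finger_gap: -0.0
```

```bash
python3 - <<'E'
from mv import *
from bench import snapshot
import cv2,pickle
T=snapshot("top");S=snapshot("scene"); pickle.dump({"top":T,"scene":S},open("s2.pkl","wb"))
R,s=R0(); print(s["time"],s["tool_pos"],s["ft_force"],s["wrist_torque"])
o=pickle.load(open("s1.pkl","rb"))
f=lambda im:cv2.resize(im[180:250,130:200],(400,400),interpolation=cv2.INTER_CUBIC)
cv2.imwrite("pics/b2.png",np.hstack([f(o["scene"]["frame"]),f(S["frame"])]))
cv2.imwrite("pics/all2.png",cv2.resize(S["frame"],(800,600)))
E
```

```text
14.8667 [ 517.1588 -294.4044   55.8093] [-4.2596  3.1912 15.8254] [0.6938 0.9475 0.0292]
```

View pics/b2.png

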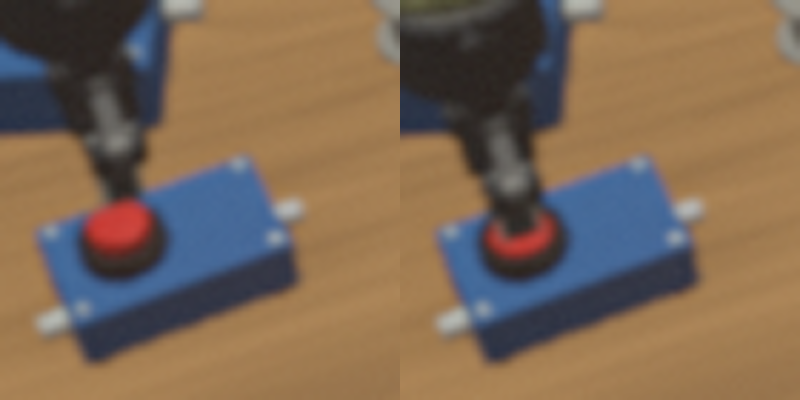

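View pics/all2.png

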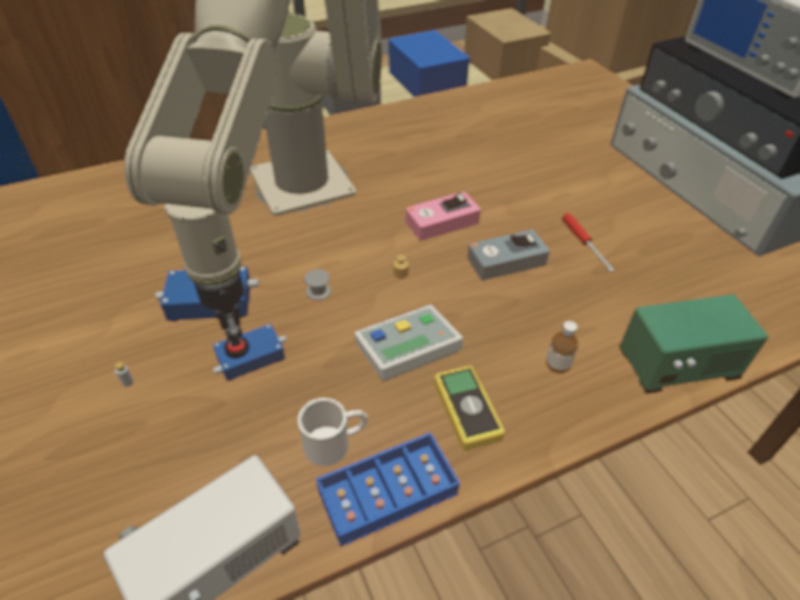

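The red button (518,237) is fully down at a TCP height of 55.8 mm with 16 N. The blue box and all bystanders are where they were, so I hand in.

```bash
python3 -c "
from bench import hand_in,sense
print(hand_in()); s=sense(); print(s['time'],s['tool_pos'],s['ft_force'])"
```

```text
the job is handed in; nothing more can be done
None
the job is handed in; nothing more can be done
```

I pressed the three controls in the order asked, using only the shut fingertips, and handed the job in at 14.9 s (limit 48 s) with the red button still held down. `hand_in` gave no verdict.

| Control | TCP height at the stop | Height expected when fully pressed | Force at the stop |
|---|---|---|---|
| Rocker, white-barred end (grey box) | 56.8 mm | 57 mm | about 22 N upward |
| Green key | 37.1 mm | about 37.1 mm | about 28 N |
| Red button (smaller blue box) | 55.8 mm | 56 mm | about 16 N upward, held at hand-in |

- **Rocker:** the picture afterwards showed it tipped over, with the barred end level.
- **Green key:** it stayed in after the tool withdrew, and the yellow and blue keys were still standing proud.
- **Blue box and bystanders:** the last picture shows the blue box in the same place as before the press. By eye, the other things are where they were.

**Checks that disagreed:**
- The two camera views differed by 2–6 mm on the green key and red button, and triangulated heights came out 3–5 mm low. I used in-between positions for those two and let the mechanical stops confirm each press.
- Just before the green key's hard stop the force read almost zero, so I pressed on to the stop rather than assume it had latched.

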